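Line up the reference tiles and hold the bead tray over the viewing panel

ROBOT

A 6-joint arm with a two-finger parallel gripper is mounted at the origin on the work surface. World frame = base frame: x ahead of the robot, y to its left, z up, the work surface at z = 0. Lengths are in m, angles in rad, forces in N, time in s.
With the tool pointing down it reaches from about 0.4 to 0.925 m from the base axis. Payload 12.5 kg.
Tool frame: the origin (TCP) lies where the fingers leave the gripper's body, on its centre line; the fingertips stand 78 mm ahead of it and the grasp point (between the pads) lies 59 mm ahead of it (bot.tip_reach is the z of the fingertips in the tool frame, in m); z points along the fingers, y is the line along which they close (so a half turn about z gives the same grasp; the last joint's range is limited). The gripper opens to 95 mm and grips with 3 to 60 N. Pads are 20 mm wide; open, the fingers measure 119 mm over their backs; the gripper's body (75 mm by 180 mm) begins 59 mm behind the grasp point.
Start: joints at [-1.325, 0.491, 1.559, -0, 1.092, -0.106], TCP at [0.215, -0.587, 0.292] pointing down, gripper open.
Joint ranges: [-3.1, 3.1], [-0.84, 2.19], [0.05, 2.79], [-1.13, 4.28], [0.06, 2.93], [-2.69, 2.69]. Speed limits (rad/s): [2.22, 2.22, 2.79, 3.14, 3.14, 3.14].

INTERFACE

Orientations are given as a unit quaternion [w, x, y, z].
In Python, from rig import bot gives the robot as it stands. The module is installed in compiled form; this text tells all that it offers.
- The arm moves only by the shell command python3 -m inch 'ROWS'. ROWS is JSON, a list of rows, each a list of 5 numbers: the closure, from -1 (fully open) to 1 (shut), then the shift along the tool's x, y, z in units of 40 mm (1.0 is 40 mm), then the turn about the tool's z in degrees. A call has 1 to 8 rows; each row shifts and turns the commanded pose from where the row before left it, along the tool's axes as they then stand; what a row does not reach is not made up. A row lasts 1/12 s, in which the tool goes at most 41.7 mm and 7.16 degrees, less where a joint would pass 70% of its speed; a pose out of reach is approached as far as the arm can. A call is refused whole if a number of a shift passes 1 or a number of a turn 7.16, either way. A call with a gripper value outside its range is refused whole. The fingers move at their own pace and stop on an object; the grip force is fixed at half the most. Time passes only in rows, so rows that do not move let the fingers close. It gives the time, the measured TCP pose, the force, the opening and the grip force at its end, in the units of the state.
- bot.get_obs(): the state, without advancing time (a new reading comes with each control period).
- bot.capture(name): name is "scene" or "side" or "wrist"; returns a dict with "img" (420x560x3 uint8, red, green, blue), "vertical_fov" (degrees; the focal length in pixels is half the picture's height over the tangent of half this angle, whatever the lens; pixels are square), "cx", "cy" (the principal point, pixels), "rvec" (rotation vector, rad) and "tvec" (3), from world to camera coordinates, as OpenCV has them. Camera axes: x right, y down, z forward; pixel columns grow to the right and rows downward; lengths in m; the calibration is good to about 2 mm. A picture is of the moment at which its call begins. There is no depth.
- bot.sign_off(): hands the job in; it is judged then, once.
Trained networks look in a picture, given as the dict that the camera call returned (one of the last four; its "shot" number tells which), for a name from the list of things; names that differ only in an ending like _2 or _b are one class to them, and where a whole thing is asked for, a point or a joint stands for the part that bears it (a point fixed in the world has none). Each returns a list of dicts, best first, with "confidence" (0 to 1); they miss things now and then, are a little off and sometimes report something else, mostly with a low value. They report only what shows in the picture. A call takes as long as a camera call. They do not tell look-alikes from the thing itself.
- bot.regions_of(thing, picture): "mask" (420x560 bool, what is visible of it) and "rect" ([left, top, width, height] in pixels, round what is visible of it).
- bot.pinpoint(thing, picture): "xy" ([column, row] in pixels: a listed point, or the origin of a listed thing).
The state is a dict: "t": time; "joint_positions": joint angles; "dq": joint speeds; "joint_efforts": joint torques, N m; "eef_pos": TCP position; "tool_rot": TCP orientation; "ft_force": force on the tool from outside, world axes, zero at the start; "torque": the same for the moment, N m; "finger_gap": finger opening in m; "finger_force": force on a finger pad.
Only numpy, scipy, OpenCV 4.12 (cv2) and the standard library are available. Lean on these libraries where they do the work, as an engineer would, in place of code of your own. Each camera call takes 0.05 s, during which the arm holds its last target. There are 200 camera calls.

TASK

Line up the three coloured reference tiles in an even row on the viewing panel, one centred squarely inside each of the three marked squares (any tile on any square). Then pick up the blue bead tray (the white upright rib is its handle) and carry it level, so that the loose red bead never leaves its pocket, to the viewing panel. Finish while holding it still and level with the bead above the black ring and the tray's underside about 10 cm above the panel: do not put it down or let go; leave the bottles and the other things on the desk where they are.

Things in the scene. Friction and masses are not known exactly. Their poses are not given: they have to be found in the camera images.
- panel: viewing panel: white slab with grey border, 250 mm (its x) x 260 mm (its y), 12 mm thick, fixed to the desk, on the left or the right of the desk; origin at the centre of its underside, its x axis points away from the robot from the tiles across the row of squares to the ring, y along the row, z up. The top face is flat (markings are only printed) at 12 mm
- square0 (a point): marked square at the panel's -y end (70 mm from the middle one) of the row on the viewing panel: dark outline, 46.5 mm inside; the point is its centre on the panel's top face. The squares' sides are parallel to the panel's; any tile may go on any square
- square1 (a point): marked square in the middle of the row on the viewing panel: dark outline, 46.5 mm inside; the point is its centre on the panel's top face. The squares' sides are parallel to the panel's; any tile may go on any square
- square2 (a point): marked square at the panel's +y end (70 mm from the middle one) of the row on the viewing panel: dark outline, 46.5 mm inside; the point is its centre on the panel's top face. The squares' sides are parallel to the panel's; any tile may go on any square
- ring (a point): black ring printed on the panel, 36 mm across, 75 mm beyond the middle square (panel +x); the point is its centre on the panel's top face
- tile_red: reference tile, bright red, 42 x 42 x 12 mm, 45 g, lying loose on the viewing panel in front of the row of squares; origin at the centre of its underside, x and y along its sides, z up
- tile_orange: reference tile, orange, 42 x 42 x 12 mm, 45 g, lying loose on the viewing panel in front of the row of squares; origin at the centre of its underside, x and y along its sides, z up
- tile_brown: reference tile, dark brown, 42 x 42 x 12 mm, 45 g, lying loose on the viewing panel in front of the row of squares; origin at the centre of its underside, x and y along its sides, z up
- tray: loose bead tray, blue, 160 (x) x 90 mm (y), floor 4 mm, edge 8 mm high all round, 0.13 to 0.22 kg, balanced about its middle; on the side of the desk away from the panel. White upright rib to grip it by in the middle: 56 mm along x, 14 mm thick (y), top 50 mm above the underside. Pocket at +x, six empty wells at -x. Origin: centre of the underside, under the rib; z up
- pocket (a point): centre of the bead at rest in the middle of the tray's pocket: 52 mm from the tray's origin along its +x, 14 mm above the underside. The pocket is a white ring, 32 mm inside and 38 mm outside diameter, standing only 3 mm above the tray's floor
- bead_center (a point): centre of the loose red bead, a ball 20 mm across, 12 g, that rolls freely inside the pocket and rolls out if the tray is tipped about 45 degrees or jerked
- dropper_a: bystander: small white dropper bottle, green tip, 26 mm across, 62 mm tall, loose and upright near the middle of the desk; origin at the centre of its underside. Leave it alone
- dropper_b: bystander: small white dropper bottle, yellow tip, 26 mm across, 62 mm tall, loose and upright near the middle of the desk; origin at the centre of its underside. Leave it alone
There are look-alikes about, which are no part of the job. Of the things like the tile_orange, leave any that is turquoise; of the rest the smaller one is meant.

How it is judged:
On the way, in this order (a step that is already met when the one before it is completed fails the run):
1. a tile lies on each of the three marked squares (((distance between tile_red and square0 below 0.008 m and (angle between the x axis of tile_red and the x axis of panel, either way round below 0.14 rad or angle between the x axis of tile_red and the y axis of panel, either way round below 0.14 rad)) or (distance between tile_orange and square0 below 0.008 m and (angle between the x axis of tile_orange and the x axis of panel, either way round below 0.14 rad or angle between the x axis of tile_orange and the y axis of panel, either way round below 0.14 rad)) or (distance between tile_brown and square0 below 0.008 m and (angle between the x axis of tile_brown and the x axis of panel, either way round below 0.14 rad or angle between the x axis of tile_brown and the y axis of panel, either way round below 0.14 rad))) and ((distance between tile_red and square1 below 0.008 m and (angle between the x axis of tile_red and the x axis of panel, either way round below 0.14 rad or angle between the x axis of tile_red and the y axis of panel, either way round below 0.14 rad)) or (distance between tile_orange and square1 below 0.008 m and (angle between the x axis of tile_orange and the x axis of panel, either way round below 0.14 rad or angle between the x axis of tile_orange and the y axis of panel, either way round below 0.14 rad)) or (distance between tile_brown and square1 below 0.008 m and (angle between the x axis of tile_brown and the x axis of panel, either way round below 0.14 rad or angle between the x axis of tile_brown and the y axis of panel, either way round below 0.14 rad))) and ((distance between tile_red and square2 below 0.008 m and (angle between the x axis of tile_red and the x axis of panel, either way round below 0.14 rad or angle between the x axis of tile_red and the y axis of panel, either way round below 0.14 rad)) or (distance between tile_orange and square2 below 0.008 m and (angle between the x axis of tile_orange and the x axis of panel, either way round below 0.14 rad or angle between the x axis of tile_orange and the y axis of panel, either way round below 0.14 rad)) or (distance between tile_brown and square2 below 0.008 m and (angle between the x axis of tile_brown and the x axis of panel, either way round below 0.14 rad or angle between the x axis of tile_brown and the y axis of panel, either way round below 0.14 rad)))), for 0.2 s.
2. the tray is lifted clear of the desk by the fingers with the bead in its pocket (height (world z) of tray above 0.04 m and distance between bead_center and pocket below 0.018 m and contact force between the fingers and tray above 1 N), for 0.2 s.
At the end, for the whole second after the job is handed in: Each square holds a tile, centred to 8 mm and square to 8 degrees; only the fingers (and bead) touch the tray, held still, level to 7 degrees, underside 58 to 158 mm above the panel top, pocket within 35 mm sideways of the ring centre, bead centre within 18 mm of its rest point (all of step 1 and linear speed of each of tile_red, tile_orange, tile_brown, tray below 0.02 m/s and distance between bead_center and pocket below 0.018 m and z of tray in the frame of panel between 0.07 and 0.17 m and angle between tray's own z axis and vertical below 0.12 rad and horizontal distance between pocket and ring below 0.035 m and angular speed of tray below 0.15 rad/s and contact force between the fingers and tray above 1 N and contact force between tray and tile_red below 0.2 N and contact force between tray and tile_orange below 0.2 N and contact force between tray and tile_brown below 0.2 N and contact force between tray and dropper_a below 0.2 N and contact force between tray and dropper_b below 0.2 N and contact force between tray and panel below 0.2 N); the arm keeps its last pose, push and grip.
It fails at once if the bead leaves its pocket (distance between bead_center and pocket above 0.02 m).
It fails at once if the tray is tipped past 0.4 rad (23 degrees) (angle between tray's own z axis and vertical above 0.4 rad).
It fails at once if a bystander bottle is moved more than 30 mm or knocked over (distance of any of dropper_a, dropper_b from where it was at the start of the episode above 0.03 m or angle between any of dropper_a, dropper_b's own z axis and vertical above 0.5 rad).
It also fails if it takes over 67 s, if anything falls off the work surface, if the arm or the gripper's body presses on something with over 40 N, if the wrist force passes 120 N, or if a joint passes its speed limit or range.

## Working session

There is one attempt and no reset: what is moved stays moved. The work goes in short steps, Python scripts to look and compute and a shell command to move; the robot and the scene stay as the last step left them, time stands still between calls to the robot, and variables do not carry over. Pictures are saved under pics/ and viewed, at most 10 in all, crops included, and the job is handed in when it is done.

```bash
mkdir -p pics; cat > h.py <<'E'
import numpy as np, cv2
from rig import bot
def cam(p):
    R=cv2.Rodrigues(np.array(p["rvec"],float))[0]; t=np.array(p["tvec"],float).ravel()
    f=210/np.tan(np.radians(p["vertical_fov"])/2)
    return R,t,f
def w(p,uv,z):
    R,t,f=cam(p); d=R.T@np.array([(uv[0]-p["cx"])/f,(uv[1]-p["cy"])/f,1]); c=-R.T@t
    return c+d*(z-c[2])/d[2]
def px(p,X):
    R,t,f=cam(p); c=R@np.array(X,float)+t; return np.array([p["cx"]+f*c[0]/c[2],p["cy"]+f*c[1]/c[2]])
def save(p,n): cv2.imwrite(f"pics/{n}.png",p["img"][:,:,::-1])
E
python3 - <<'E'
from h import *
np.set_printoptions(precision=3,suppress=True)
a=bot.capture("scene"); b=bot.capture("side")
cv2.imwrite("pics/a.png",np.vstack([a["img"],b["img"]])[:,:,::-1][::1]) if 0 else (save(a,"scene"),save(b,"side"))
for p in (a,b):
  print(-cam(p)[0].T@cam(p)[1])
  for n,z in [("tile_red",.012),("tile_orange",.012),("tile_brown",.012),("tray",0),("pocket",.014),("square0",.012),("square1",.012),("square2",.012),("ring",.012),("dropper_a",0)]:
    print(n,[(np.round(r["xy"]),round(r["confidence"],2),w(p,r["xy"],z)[:2]) for r in bot.pinpoint(n,p)])
print(bot.get_obs())
E
```

```text
[ 0.874 -0.331  0.658]
tile_red [(array([167., 294.]), 0.76, array([ 0.476, -0.291])), (array([212., 297.]), 0.72, array([ 0.535, -0.23 ]))]
tile_orange [(array([231., 258.]), 0.81, array([ 0.488, -0.155])), (array([189., 208.]), 0.79, array([ 0.324, -0.153])), (array([245., 186.]), 0.64, array([ 0.349, -0.018]))]
tile_brown [(array([188., 269.]), 0.64, array([ 0.456, -0.234])), (array([230., 332.]), 0.54, array([ 0.611, -0.241]))]
tray [(array([388., 182.]), 0.7, array([0.546, 0.247])), (array([326., 265.]), 0.49, array([ 0.615, -0.016]))]
pocket [(array([413., 186.]), 0.6, array([0.595, 0.269]))]
square0 [(array([175., 317.]), 0.88, array([ 0.526, -0.301])), (array([244., 279.]), 0.81, array([ 0.542, -0.162])), (array([212., 296.]), 0.69, array([ 0.533, -0.229]))]
square1 [(array([175., 317.]), 0.88, array([ 0.526, -0.301])), (array([244., 279.]), 0.81, array([ 0.542, -0.162])), (array([212., 296.]), 0.69, array([ 0.533, -0.229]))]
square2 [(array([175., 317.]), 0.88, array([ 0.526, -0.301])), (array([244., 279.]), 0.81, array([ 0.542, -0.162])), (array([212., 296.]), 0.69, array([
[... 1211 characters left out ...]
ray([346., 297.]), 0.64, array([ 0.538, -0.226]))]
ring [(array([384., 290.]), 0.92, array([ 0.604, -0.234]))]
dropper_a [(array([338., 206.]), 0.72, array([ 0.621, -0.014])), (array([256., 227.]), 0.54, array([ 0.445, -0.017]))]
{'t': 1.1, 'joint_positions': array([-1.325,  0.491,  1.559, -0.   ,  1.092, -0.106]), 'dq': array([ 0.002,  0.001, -0.001, -0.   , -0.001,  0.001]), 'joint_efforts': array([  0.003, -61.246, -25.843,   0.069,   0.045,   0.   ]), 'eef_pos': array([ 0.215, -0.587,  0.292]), 'tool_rot': array([ 0.   ,  0.985,  0.175, -0.   ]), 'ft_force': array([-0.113, -0.888,  0.139]), 'torque': array([ 0.045, -0.021,  0.   ]), 'finger_force': 0.0, 'finger_gap': 0.09496313550132911}
```

View pics/scene.png

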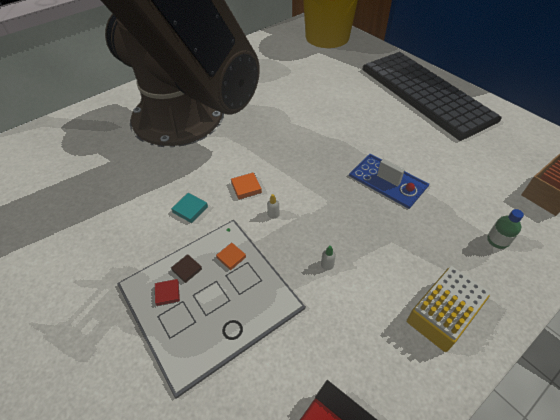

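View pics/side.png

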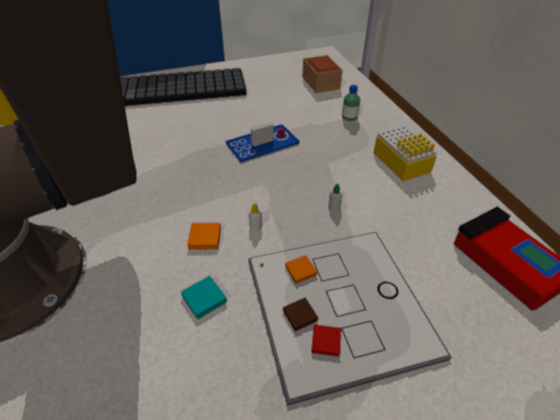

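The scene shows tiles on the panel: red (167,293), brown (187,268) and orange (231,256). Candidates for the orange tile are (231,256), which is on the panel and small, (245,185), which is off the panel and larger, and the turquoise one at (189,207). I choose (231,256) and will check it close up from the wrist. The tray is at (388,182) and the bottles are at (273,207) and (328,259).

```bash
python3 -m inch '[[-1,0.8,-0.57,0,0],[-1,0.8,-0.57,0,0],[-1,0.8,-0.57,0,0],[-1,0.8,-0.57,0,5],[-1,0.8,-0.57,0,5],[-1,0.8,-0.5,0,5],[-1,0.8,-0.5,0,5],[-1,0.8,-0.3,0,5]]'; python3 -m inch '[[-1,0.5,-0.9,0,0],[-1,0,-0.7,0,0],[-1,0,0,0,0],[-1,0,0,0,0]]'
cat > m.py <<'E'
from h import *
np.set_printoptions(precision=3,suppress=True)
import sys
p=bot.capture("wrist"); save(p,sys.argv[1])
o=bot.get_obs(); print(o["t"],o["eef_pos"],o["tool_rot"],o["finger_gap"],o["joint_positions"])
for n,z in [("tile_red",.024),("tile_orange",.024),("tile_brown",.024)]:
  for r in bot.regions_of(n,p):
    c=cv2.findContours(r["mask"].astype("uint8"),0,1)[0]; c=max(c,key=cv2.contourArea)[:,0]
    W=np.array([w(p,x,z)[:2] for x in c])*1000
    q=cv2.minAreaRect(W.astype("float32")); m=r["mask"]; print(n,round(r["confidence"],2),r["rect"],p["img"][m].mean(0),"rect",np.round(q[0],1),np.round(q[1],1),round(q[2],1))
for n in ("square1","ring"):
  print(n,[(np.round(r["xy"]),round(r["confidence"],2),w(p,r["xy"],.012)[:2]) for r in bot.pinpoint(n,p)])
E
python3 m.py w1
```

```text
t: 1.77
eef_pos: [0.42, -0.364, 0.2928]
tool_rot: [-0.0, 0.999, -0.044, 0.0]
ft_force: [0.0, -2.2, 1.1]
finger_gap: 0.0952
finger_force: 0.0
t: 2.1
eef_pos: [0.4448, -0.3032, 0.2924]
tool_rot: [0.0, 0.999, -0.041, 0.0]
ft_force: [-0.4, -0.3, -0.5]
finger_gap: 0.0949
finger_force: 0.0
2.15 [ 0.445 -0.304  0.292] [ 0.     0.999 -0.042  0.   ] 0.09552432964182737 [-0.723  0.368  1.77  -0.     1.002  0.932]
tile_red 0.65 [241.4, 145.5, 49.2, 46.7] [128.143  15.147  11.435] rect [ 474.9 -287.4] [41.8 42.9] 62.3
tile_red 0.37 [72.6, 0.7, 255.0, 237.3] [147.702 148.074 140.281] rect [ 523.  -232.7] [250.4 241.4] 86.5
tile_orange 0.96 [118.1, 147.1, 47.4, 42.4] [156.956  75.993   3.194] rect [ 486.  -154.3] [41.6 45.1] 6.8
tile_orange 0.62 [168.5, 317.0, 22.5, 5.2] [ 10.253 106.218 103.77 ] rect [ 301.  -163.2] [ 8.3 26.8] 17.5
tile_orange 0.24 [0.0, 200.6, 50.9, 27.8] [80.298 76.949 61.052] rect [444.5 -11.2] [27.  66.8] 13.0
tile_brown 0.74 [196.6, 171.9, 43.9, 42.1] [49.772 24.81  13.614] rect [ 453.9 -234.4] [43.2 43.9] 7.5
square1 [(array([270., 117.]), 0.85, array([ 0.53 , -0.298])), (array([208., 117.]), 0.82, array([ 0.535, -0.231])), (array([144., 120.]), 0.7, array([ 0.538, -0.161]))]
ring [(array([202.,  44.]), 0.59, array([ 0.607, -0.235]))]
```

View pics/w1.png

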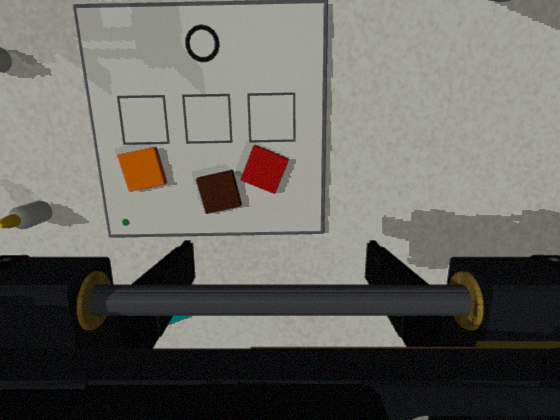

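The wrist view shows the small orange tile at (142,169), brown at (219,191), red at (264,169), the squares at (143,120), (207,118) and (271,117), and the ring at (202,43). The larger orange look-alike isn't on the panel. Next I'll fit the squares precisely.

```bash
cat > sq.py <<'E'
from h import *
np.set_printoptions(precision=1,suppress=True)
im=cv2.imread("pics/w1.png"); p=bot.capture("wrist")
g=cv2.resize(cv2.cvtColor(p["img"],cv2.COLOR_RGB2GRAY),None,fx=3,fy=3,interpolation=cv2.INTER_CUBIC)
b=cv2.adaptiveThreshold(g,255,0,cv2.THRESH_BINARY_INV,61,12)
cs,h=cv2.findContours(b,cv2.RETR_CCOMP,cv2.CHAIN_APPROX_NONE)
for i,c in enumerate(cs):
    if cv2.contourArea(c)<9000: continue
    W=np.array([w(p,(x[0]+.5)/3-.5 if 0 else ((x[0]+.5)/3-.5,(x[1]+.5)/3-.5),.012)[:2] for x in c[:,0]])*1000
    q=cv2.minAreaRect(W.astype("float32"))
    if 25<min(q[1]) and max(q[1])<300: print(c[:,0].mean(0)/3,"hole" if h[0][i][3]>=0 else "out",np.array(q[0]),np.array(q[1]),q[2])
E
python3 sq.py
```

```text
[217.1 191.5] out [ 451.6 -232.2] [44.8 45.3] 7.787073612213135
[262.8 168.1] out [ 473.9 -287.3] [44.1 45. ] 62.70132064819336
[141.2 119.3] out [ 537.9 -159.9] [52.8 52.4] 86.1879653930664
[141.2 119.6] hole [ 537.7 -160. ] [46.8 47.1] 86.30211639404297
[205.3 118. ] out [ 533.4 -230. ] [53.  52.8] 86.39334869384766
[205.3 118.2] hole [ 533.3 -230. ] [46.7 47. ] 86.409912109375
[269.5 116.5] out [ 528.9 -299.8] [52.5 52.6] 86.5792236328125
[269.4 116.7] hole [ 528.7 -299.8] [47.2 46.9] 86.55764770507812
[199.6  42.9] out [ 608.4 -234.7] [35.6 35.9] 82.33365631103516
[209.1 113.7] out [ 522.9 -232.9] [265.3 249.2] 86.28543853759766
[205.7 113.8] hole [ 523.4 -229.5] [251.2 241.3] 86.37884521484375
```

```bash
cat > d.py <<'E'
import sys
from h import *
x,y,z,yaw=map(float,sys.argv[1:])
o=bot.get_obs(); q=o["tool_rot"]; f=2*np.arctan2(q[2],q[1]); f=(f+np.pi)%(2*np.pi)-np.pi
d=np.array([x,y,z])-o["eef_pos"]; Y=np.radians(yaw); turn=np.degrees(f)-yaw
u=lambda a:np.round(np.array([d@[np.cos(a),np.sin(a),0],d@[np.sin(a),-np.cos(a),0],-d[2]])/.04,3)
print("t",round(o["t"],2),"pos",np.round(o["eef_pos"],4),"yaw",round(np.degrees(f),2),"gap",round(o["finger_gap"],4),"turn",round(turn,2),"before-turn frame",u(f),"after-turn frame",u(Y))
E
python3 -m inch '[[-0.3,0,0,0.85,5.7],[-0.3,0,0,0.85,5.7],[-0.3,0,0,0.85,5.7],[-0.3,0,0,0.85,5.7],[-0.3,0.24,-0.36,0,0],[-0.3,0.24,-0.36,0,0],[-0.3,0,0,0,0],[-0.3,0,0,0,0]]'; python3 d.py .475 -.2874 .093 -27.5
```

```text
t: 3.12
eef_pos: [0.4749, -0.2879, 0.156]
tool_rot: [0.0, 0.971, -0.239, -0.0]
ft_force: [-0.1, -0.1, 0.3]
finger_gap: 0.0619
finger_force: 0.0
t 3.12 pos [ 0.4749 -0.2879  0.156 ] yaw -27.6 gap 0.0619 turn -0.1 before-turn frame [-0.003 -0.012  1.574] after-turn frame [-0.003 -0.012  1.574]
```

```bash
python3 -m inch '[[-0.3,0,0,0.6,0],[-0.3,0,0,0.6,0],[-0.3,0,0,0.37,0],[-0.3,0,0,0,0],[1,0,0,0,0],[1,0,0,0,0],[1,0,0,0,0],[1,0,0,0,0]]'; python3 d.py .5288 -.2998 .093 -3.6
```

```text
t: 3.78
eef_pos: [0.475, -0.2881, 0.0946]
tool_rot: [0.0, 0.971, -0.239, 0.001]
ft_force: [-1.5, -1.1, 5.1]
finger_gap: 0.0415
finger_force: 30.0
t 3.78 pos [ 0.475  -0.2881  0.0946] yaw -27.65 gap 0.0415 turn -24.05 before-turn frame [ 1.328 -0.365  0.039] after-turn frame [1.361 0.207 0.039]
```

```bash
python3 -m inch '[[1,0,0,-0.6,0],[1,0,0,-0.4,-6],[1,0,0,0,-6],[1,0,0,0,-6],[1,0,0,0,-6],[1,0.7,0.1,0,0],[1,0.66,0.1,0,0],[1,0,0,0,0]]'; python3 d.py .5288 -.2998 .0945 -3.6
```

```text
t: 4.45
eef_pos: [0.5321, -0.3003, 0.1346]
tool_rot: [0.001, 1.0, -0.031, 0.002]
ft_force: [-0.1, 0.1, 0.0]
finger_gap: 0.0418
finger_force: 30.0
t 4.45 pos [ 0.5321 -0.3003  0.1346] yaw -3.6 gap 0.0418 turn -0.0 before-turn frame [-0.084 -0.006  1.002] after-turn frame [-0.084 -0.007  1.002]
```

```bash
python3 -m inch '[[1,0,0,0.4,0],[1,0,0,0,0],[1,0,0,0,0]]'; python3 d.py .5288 -.2998 .0945 -3.6
```

```text
t: 4.7
eef_pos: [0.5281, -0.2989, 0.1174]
tool_rot: [-0.0, 0.999, -0.032, -0.001]
ft_force: [0.4, 0.3, 0.1]
finger_gap: 0.0418
finger_force: 30.0
t 4.7 pos [ 0.5281 -0.2989  0.1174] yaw -3.63 gap 0.0418 turn -0.03 before-turn frame [0.019 0.021 0.572] after-turn frame [0.019 0.021 0.572]
```

```bash
python3 -m inch '[[1,0,0.02,0.3,0],[1,0,0,0.26,0],[1,0,0,0,0],[-0.1,0,0,0,0],[-0.1,0,0,0,0],[-0.1,0,0,-0.5,0],[-0.3,0,0,-0.9,-5.6],[-0.3,0,0,0,-5.6]]'; python3 d.py .4535 -.2335 .0945 7.6
```

```text
t: 5.37
eef_pos: [0.5298, -0.3009, 0.1561]
tool_rot: [0.002, 0.998, 0.068, 0.003]
ft_force: [0.4, -0.1, 0.2]
finger_gap: 0.0597
finger_force: 0.0
t 5.37 pos [ 0.5298 -0.3009  0.1561] yaw 7.8 gap 0.0597 turn 0.2 before-turn frame [-1.662 -1.928  1.54 ] after-turn frame [-1.669 -1.922  1.54 ]
```

```bash
python3 -m inch '[[-0.3,-0.55,-0.64,0,0],[-0.3,-0.55,-0.64,0,0],[-0.3,-0.55,-0.64,0,0],[-0.3,0,0,0.4,0],[-0.3,0,0,0,0],[-0.3,0,0,0,0]]'; python3 d.py .4535 -.2335 .0945 7.6
```

```text
t: 5.87
eef_pos: [0.4533, -0.2328, 0.1351]
tool_rot: [0.0, 0.998, 0.066, -0.0]
ft_force: [-0.5, 0.1, 0.1]
finger_gap: 0.0618
finger_force: 0.0
t 5.87 pos [ 0.4533 -0.2328  0.1351] yaw 7.56 gap 0.0618 turn -0.04 before-turn frame [0.003 0.019 1.015] after-turn frame [0.003 0.019 1.015]
```

```bash
python3 -m inch '[[-0.3,0,0.02,0.6,0],[-0.3,0,0,0.42,0],[-0.3,0,0,0,0],[1,0,0,0,0],[1,0,0,0,0],[1,0,0,0,0],[1,0,0,0,0],[1,0,0,-0.5,0]]';python3 -m inch '[[1,0,0,-0.5,5.6],[1,0,0,0,5.6],[1,0.66,-0.07,0,0],[1,0.66,-0.07,0,0],[1,0.66,-0.07,0,0],[1,0,0,0.4,0],[1,0,0,0,0],[1,0,0,0,0]]'; python3 d.py .5333 -.2300 .0945 -3.6
```

```text
t: 6.53
eef_pos: [0.4525, -0.233, 0.1129]
tool_rot: [-0.001, 0.998, 0.066, -0.001]
ft_force: [-1.1, -0.0, -1.3]
finger_gap: 0.0417
finger_force: 30.0
t: 7.2
eef_pos: [0.5321, -0.2296, 0.1181]
tool_rot: [-0.0, 0.999, -0.032, -0.001]
ft_force: [-0.3, -0.3, -0.4]
finger_gap: 0.0421
finger_force: 30.0
t 7.2 pos [ 0.5321 -0.2296  0.1181] yaw -3.63 gap 0.0421 turn -0.03 before-turn frame [0.031 0.008 0.59 ] after-turn frame [0.031 0.008 0.59 ]
```

Place brown, then go to orange at (.486,-.1543), yaw 7.

```bash
python3 -m inch '[[1,0.03,0,0.3,0],[1,0,0,0.28,0],[1,0,0,0,0],[-0.1,0,0,0,0],[-0.1,0,0,0,0],[-0.1,0,0,-0.5,0],[-0.1,0,0,-0.5,-5.3],[-0.3,0,0,0,-5.3]]'; python3 -m inch '[[-0.3,-0.3,-0.64,0,0],[-0.3,-0.3,-0.64,0,0],[-0.3,-0.33,-0.74,0,0],[-0.3,0,0,0,0],[-0.3,0,0,0,0]]'; python3 d.py .486 -.1543 .0945 7
```

```text
t: 7.87
eef_pos: [0.5346, -0.2306, 0.138]
tool_rot: [0.001, 0.998, 0.063, 0.002]
ft_force: [0.4, -0.2, 0.7]
finger_gap: 0.0551
finger_force: 0.0
t: 8.28
eef_pos: [0.4866, -0.1534, 0.1353]
tool_rot: [-0.0, 0.998, 0.061, -0.0]
ft_force: [0.6, 0.3, -0.2]
finger_gap: 0.0622
finger_force: 0.0
t 8.28 pos [ 0.4866 -0.1534  0.1353] yaw 7.03 gap 0.0622 turn 0.03 before-turn frame [-0.018  0.02   1.021] after-turn frame [-0.018  0.02   1.021]
```

```bash
python3 -m inch '[[-0.3,-0.02,0.02,0.6,0],[-0.3,0,0,0.42,0],[-0.3,0,0,0,0],[1,0,0,0,0],[1,0,0,0,0],[1,0,0,0,0],[1,0,0,0,0],[1,0,0,-0.5,0]]';python3 -m inch '[[1,0,0,-0.5,5.3],[1,0,0,0,5.3],[1,0.43,0.02,0,0],[1,0.43,0.02,0,0],[1,0.44,0.02,0,0],[1,0,0,0.4,0],[1,0,0,0,0],[1,0,0,0,0]]'; python3 d.py .5377 -.1600 .0945 -3.6
```

```text
t: 8.95
eef_pos: [0.4858, -0.1551, 0.1128]
tool_rot: [-0.001, 0.998, 0.061, -0.001]
ft_force: [-0.4, -0.2, -1.1]
finger_gap: 0.0416
finger_force: 30.0
t: 9.62
eef_pos: [0.5377, -0.1608, 0.1182]
tool_rot: [-0.0, 0.999, -0.032, -0.001]
ft_force: [0.1, -0.3, 0.2]
finger_gap: 0.0414
finger_force: 30.0
t 9.62 pos [ 0.5377 -0.1608  0.1182] yaw -3.64 gap 0.0414 turn -0.04 before-turn frame [-0.001 -0.019  0.592] after-turn frame [-0.001 -0.019  0.592]
```

```bash
python3 -m inch '[[1,0,-0.02,0.3,0],[1,0,0,0.28,0],[1,0,0,0,0],[-0.1,0,0,0,0],[-0.1,0,0,0,0],[-0.1,0,0,-0.5,0],[-0.3,0,0,-0.9,0],[-0.3,-0.3,0.4,-0.8,0]]'; python3 -m inch '[[-0.3,-0.6,0.5,-0.6,0],[-0.3,-0.6,0.5,-0.6,0],[-0.3,-0.6,0.5,-0.6,0],[-0.3,-0.3,0.3,-0.6,0],[-0.3,0,0,0,0],[-0.3,0,0,0,0],[-0.3,0,0,0,0]]'; python3 m.py w2
```

```text
t: 10.28
eef_pos: [0.526, -0.1741, 0.1844]
tool_rot: [-0.0, 1.0, -0.031, -0.0]
ft_force: [1.2, -0.2, 0.6]
finger_gap: 0.0591
finger_force: 0.0
t: 10.87
eef_pos: [0.4367, -0.2416, 0.2789]
tool_rot: [-0.0, 0.999, -0.032, -0.0]
ft_force: [-0.5, 0.5, -0.1]
finger_gap: 0.0619
finger_force: 0.0
10.9167 [ 0.437 -0.241  0.278] [-0.     1.    -0.032 -0.   ] 0.06177428718744295 [-0.637  0.33   1.878  0.     0.935  0.997]
tile_red 0.76 [309.9, 84.0, 45.4, 43.9] [143.989  19.377  14.782] rect [ 528.  -298.2] [42.6 41.2] 86.3
tile_red 0.68 [132.2, 1.0, 262.2, 227.2] [165.828 166.01  157.263] rect [ 514.3 -229.4] [250.6 223.1] 86.3
tile_orange 0.93 [172.3, 82.4, 42.4, 44.2] [175.896  87.028   4.636] rect [ 536.4 -159.8] [43.6 42.2] 86.3
tile_orange 0.51 [212.0, 274.9, 18.6, 44.2] [11.634 87.789 86.085] rect [ 342.8 -173.1] [ 6.7 10.4] 71.1
tile_orange 0.44 [71.3, 253.8, 14.5, 12.6] [120.5    61.042  13.354] rect [381.   -8.2] [ 7.5 19.9] 22.7
tile_brown 0.97 [239.1, 82.1, 46.1, 43.9] [59.593 31.245 18.114] rect [ 533.4 -229. ] [42.  41.2] 86.3
square1 [(array([261., 109.]), 0.64, array([ 0.529, -0.227]))]
ring [(array([264.,  23.]), 0.65, array([ 0.609, -0.236]))]
```

View pics/w2.png

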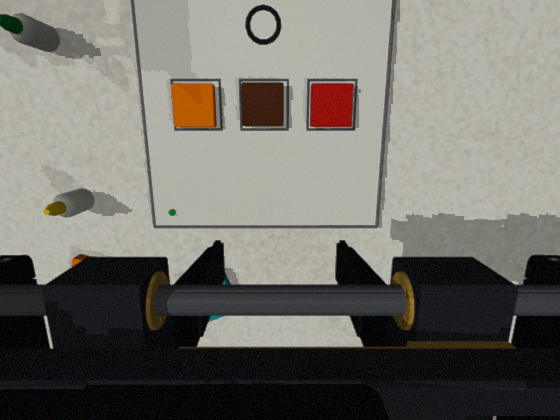

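All three tiles are centred: orange (195,105), brown (263,105) and red (331,105), each inside its outline and square to it. On to the tray.

```bash
python3 -m inch '[[-0.3,0,-0.6,0,0],[-0.3,0,-0.96,0,0],[-0.3,0,-0.96,0,0],[-0.3,0,-0.96,0,0],[-0.3,0,-0.96,0,0],[-0.3,0,-0.96,0,0],[-0.3,0,-0.96,0,0],[-0.3,0,-0.96,0,0]]'; python3 -m inch '[[-0.3,0,-0.96,0,0],[-0.3,0,-0.96,0,0],[-0.3,0,-0.96,0,-5],[-0.3,0,-0.7,0,-5],[-0.3,0,-0.4,0,-5],[-0.3,0,0,0,0],[-0.3,0,0,0,0]]'
cat > tr.py <<'E'
from h import *
np.set_printoptions(precision=4,suppress=True)
p=bot.capture("wrist"); save(p,"w3"); o=bot.get_obs(); print(o["eef_pos"],o["tool_rot"])
for r in bot.regions_of("tray",p)[:2]:
    c=max(cv2.findContours(r["mask"].astype("uint8"),0,1)[0],key=cv2.contourArea)[:,0]
    q=cv2.minAreaRect(np.array([w(p,x,.006)[:2] for x in c],dtype="float32")*1000); print(r["confidence"],r["rect"],q)
for n,z in (("tray",0),("pocket",.014),("bead_center",.014)): print(n,[(np.round(r["xy"]),r["confidence"],w(p,r["xy"],z)) for r in bot.pinpoint(n,p)])
im=p["img"].astype(int)
m=((im[...,2]>im[...,0]+40)&(im[...,2]>im[...,1]+20)).astype("uint8")
n,l,s,_=cv2.connectedComponentsWithStats(m); i=1+s[1:,4].argmax(); c=max(cv2.findContours((l==i).astype("uint8"),0,1)[0],key=cv2.contourArea)[:,0]
print("blue",s[i],cv2.minAreaRect(np.array([w(p,x,.006)[:2] for x in c],dtype="float32")*1000))
E
python3 tr.py
```

```text
t: 11.83
eef_pos: [0.4552, 0.0525, 0.2788]
tool_rot: [0.0, 0.999, -0.032, -0.0]
ft_force: [1.2, 0.8, 0.7]
finger_gap: 0.0614
finger_force: 0.0
t: 12.42
eef_pos: [0.46, 0.2098, 0.2785]
tool_rot: [0.0, 0.995, 0.099, -0.0]
ft_force: [0.4, -0.3, 0.2]
finger_gap: 0.0617
finger_force: 0.0
[0.4602 0.2091 0.2786] [ 0.0002  0.9952  0.0982 -0.0004]
0.96 [212.4, 29.0, 87.9, 162.7] ((539.2567749023438, 253.82298278808594), (161.8013916015625, 91.6446304321289), 9.965677261352539)
tray [(array([256., 113.]), 0.89, array([0.5414, 0.2532, 0.    ]))]
pocket [(array([256.,  60.]), 0.98, array([0.5902, 0.2612, 0.014 ]))]
bead_center [(array([253.,  59.]), 0.6, array([0.5906, 0.2644, 0.014 ]))]
blue [  211    30    90   160 10099] ((539.5318603515625, 253.8645782470703), (161.34410095214844, 90.76094055175781), 9.91512680053711)
```

View pics/w3.png

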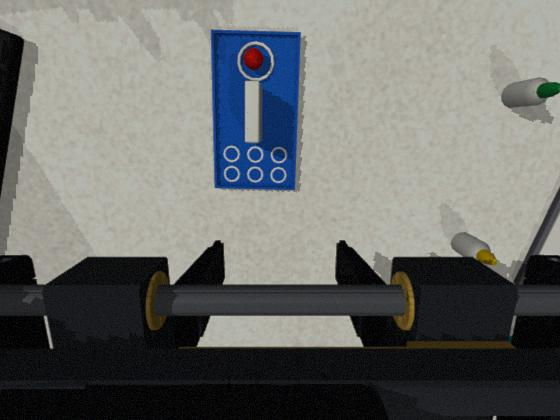

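The tray is at (256,110) with its rib at (253,112). The bead is in its pocket at (254,59), at the far end. Moving above the rib.

```bash
python3 d.py .5394 .2538 .15 9.9; python3 -m inch '[[0,0.6,-0.2,0.3,1.3],[0,0.6,-0.2,0.6,0],[0,0.6,-0.2,0.8,0],[0,0.25,-0.1,0.8,0],[0,0,0,0.5,0],[0,0,0,0,0],[0,0,0,0,0]]'; python3 d.py .5394 .2538 .095 9.9
```

```text
t 12.67 pos [0.4605 0.2083 0.279 ] yaw 11.22 gap 0.0617 turn 1.32 before-turn frame [ 2.155 -0.732  3.225] after-turn frame [ 2.138 -0.782  3.225]
t: 13.25
eef_pos: [0.5359, 0.2509, 0.1586]
tool_rot: [0.0, 0.996, 0.087, -0.001]
ft_force: [0.5, 0.2, 0.9]
finger_gap: 0.0473
finger_force: 0.0
t 13.25 pos [0.5359 0.2509 0.1586] yaw 9.97 gap 0.0473 turn 0.07 before-turn frame [ 0.1   -0.057  1.589] after-turn frame [ 0.1   -0.057  1.589]
```

```bash
python3 -m inch '[[0,0.1,-0.06,0.4,0],[0,0,0,0.6,0],[0,0,0,0.45,0],[0,0,0,0.14,0],[0.4,0,0,0,0],[0.5,0,0,0,0],[0.6,0,0,0,0],[0.6,0,0,0,0]]'; python3 d.py .5394 .2538 .095 9.9; python3 -m inch '[[0.66,0,0,0,0],[0.7,0,0,0,0],[0.75,0,0,0,0],[1,0,0,0,0],[1,0,0,0,0],[1,0,0,0,0]]'; python3 tr.py
```

```text
t: 13.92
eef_pos: [0.5399, 0.2548, 0.0969]
tool_rot: [-0.0, 0.996, 0.088, 0.001]
ft_force: [-0.4, -0.3, 0.8]
finger_gap: 0.0261
finger_force: 0.0
t 13.92 pos [0.5399 0.2548 0.0969] yaw 10.05 gap 0.0261 turn 0.15 before-turn frame [-0.016  0.022  0.048] after-turn frame [-0.016  0.022  0.048]
t: 14.42
eef_pos: [0.5397, 0.2545, 0.096]
tool_rot: [0.0, 0.996, 0.088, 0.0]
ft_force: [-0.5, -2.2, 6.2]
finger_gap: 0.0141
finger_force: 30.0
[0.5397 0.2545 0.096 ] [0.0001 0.9962 0.0876 0.0004]
0.86 [194.1, 112.3, 171.1, 234.6] ((568.3582763671875, 260.97552490234375), (101.30963897705078, 91.75885009765625), 10.012974739074707)
tray [(array([278., 251.]), 0.87, array([0.5376, 0.2562, 0.    ]))]
pocket [(array([280., 165.]), 0.68, array([0.5912, 0.2643, 0.014 ]))]
bead_center [(array([280., 167.]), 0.6, array([0.5899, 0.2644, 0.014 ]))]
blue [  195   112   171   145 18139] ((577.4241333007812, 262.3492736816406), (81.92732238769531, 91.37662506103516), 10.05720329284668)
```

```bash
python3 -m inch '[[1,0,0,-0.05,0],[1,0,0,-0.1,0],[1,0,0,-0.15,0],[1,0,0,-0.2,0],[1,0,0,-0.25,0],[1,0,0,-0.3,0],[1,0,0,-0.3,0],[1,0,0,-0.3,0]]'; python3 -m inch '[[1,0,0,-0.3,0],[1,0,0,-0.25,0],[1,0,0,-0.2,0],[1,0,0,-0.15,0],[1,0,0,-0.1,0],[1,0,0,-0.05,0],[1,0,0,0,0],[1,0,0,0,0]]'; sed -i 's/"w3"/"w4"/' tr.py; python3 tr.py; python3 d.py .5574 -.2437 .206 10
```

```text
t: 15.33
eef_pos: [0.5395, 0.2547, 0.163]
tool_rot: [-0.0, 0.996, 0.088, 0.0]
ft_force: [-0.6, 0.5, -2.1]
finger_gap: 0.0138
finger_force: 30.0
t: 16.0
eef_pos: [0.5393, 0.2546, 0.203]
tool_rot: [0.0, 0.996, 0.088, -0.0]
ft_force: [0.2, -0.4, -1.9]
finger_gap: 0.0138
finger_force: 30.0
[0.5393 0.2546 0.2029] [ 0.0001  0.9962  0.0876 -0.0004]
0.71 [193.8, 112.2, 171.5, 235.1] ((545.0030517578125, 256.4693603515625), (159.54837036132812, 145.32855224609375), 10.072173118591309)
tray [(array([282., 250.]), 0.98, array([0.4985, 0.2463, 0.    ]))]
pocket [(array([283., 162.]), 0.96, array([0.5827, 0.2606, 0.014 ])), (array([280., 251.]), 0.26, array([0.5032, 0.2491, 0.014 ]))]
bead_center [(array([278., 165.]), 0.71, array([0.5795, 0.2641, 0.014 ])), (array([286., 168.]), 0.44, array([0.5779, 0.2572, 0.014 ]))]
blue [  194   112   172   145 18136] ((558.7507934570312, 259.22601318359375), (129.8751678466797, 144.81149291992188), 10.057663917541504)
t 16.25 pos [0.5394 0.2546 0.2031] yaw 10.05 gap 0.0138 turn 0.05 before-turn frame [-1.731 12.346 -0.074] after-turn frame [-1.719 12.347 -0.074]
```

View pics/w4.png

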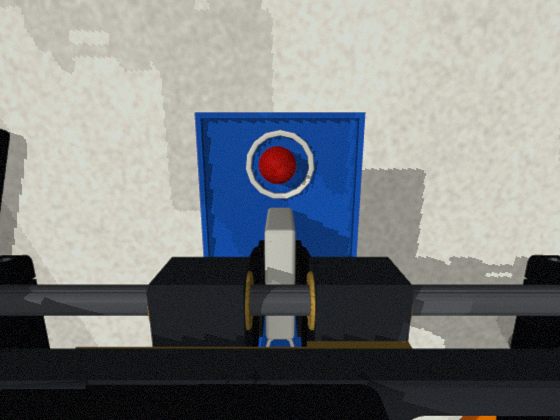

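The bead sits in its pocket at (278,165), with the tray held level. Carrying it across with gentle ramps.

```bash
python3 -m inch '[[1,-0.01,0.05,-0.01,0],[1,-0.01,0.1,-0.01,0],[1,-0.02,0.15,-0.01,0],[1,-0.03,0.2,-0.01,0],[1,-0.035,0.25,-0.01,0],[1,-0.04,0.3,-0.01,0],[1,-0.05,0.35,-0.01,0],[1,-0.056,0.4,0,0]]'; python3 -m inch '[[1,-0.056,0.4,0,0],[1,-0.056,0.4,0,0],[1,-0.056,0.4,0,0],[1,-0.056,0.4,0,0],[1,-0.056,0.4,0,0],[1,-0.056,0.4,0,0],[1,-0.056,0.4,0,0],[1,-0.056,0.4,0,0]]'; python3 -m inch '[[1,-0.056,0.4,0,0],[1,-0.056,0.4,0,0],[1,-0.056,0.4,0,0],[1,-0.056,0.4,0,0],[1,-0.056,0.4,0,0],[1,-0.056,0.4,0,0],[1,-0.056,0.4,0,0],[1,-0.056,0.4,0,0]]'; python3 -m inch '[[1,-0.056,0.4,0,0],[1,-0.056,0.4,0,0],[1,-0.056,0.4,0,0],[1,-0.056,0.4,0,0],[1,-0.056,0.4,0,0],[1,-0.056,0.4,0,0],[1,-0.056,0.4,0,0],[1,-0.05,0.35,0,0]]'; python3 -m inch '[[1,-0.04,0.3,0,0],[1,-0.035,0.25,0,0],[1,-0.03,0.2,0,0],[1,-0.02,0.15,0,0],[1,-0.01,0.1,0,0],[1,-0.01,0.05,0,0],[1,0,0,0,0],[1,0,0,0,0]]'; python3 d.py .5574 -.2437 .206 10
```

```text
t: 16.92
eef_pos: [0.5421, 0.1805, 0.2063]
tool_rot: [0.0, 0.996, 0.088, 0.0]
ft_force: [-0.0, -0.1, -2.0]
finger_gap: 0.0136
finger_force: 30.0
t: 17.58
eef_pos: [0.5465, 0.0509, 0.2063]
tool_rot: [0.0, 0.996, 0.087, 0.0]
ft_force: [0.2, 0.4, -2.1]
finger_gap: 0.0141
finger_force: 30.0
t: 18.25
eef_pos: [0.551, -0.0783, 0.2063]
tool_rot: [0.0, 0.996, 0.087, 0.0]
ft_force: [-0.0, 0.6, -1.9]
finger_gap: 0.0138
finger_force: 30.0
t: 18.92
eef_pos: [0.5556, -0.2054, 0.2063]
tool_rot: [0.0, 0.996, 0.087, 0.0]
ft_force: [0.0, -0.4, -2.2]
finger_gap: 0.0137
finger_force: 30.0
t: 19.58
eef_pos: [0.5577, -0.2455, 0.2062]
tool_rot: [-0.0, 0.996, 0.088, -0.0]
ft_force: [-0.5, -0.3, -2.0]
finger_gap: 0.0138
finger_force: 30.0
t 19.58 pos [ 0.5577 -0.2455  0.2062] yaw 10.08 gap 0.0138 turn 0.08 before-turn frame [-0.001 -0.045  0.005] after-turn frame [-0.001 -0.045  0.005]
```

Let it settle and check from the side.

```bash
python3 -m inch '[[1,0,0,0,0],[1,0,0,0,0],[1,0,0,0,0],[1,0,0,0,0],[1,0,0,0,0],[1,0,0,0,0],[1,0,0,0,0],[1,0,0,0,0]]'; python3 - <<'E'
from h import *
a=bot.capture("scene"); b=bot.capture("wrist"); i=np.hstack([a["img"][:,:390],b["img"][:,150:410]]); cv2.imwrite("pics/f.png",i[:,:,::-1])
for n,z in (("pocket",.126),("bead_center",.126)): print(n,[(r["xy"],r["confidence"],w(a,r["xy"],z)) for r in bot.pinpoint(n,a)][:1],[(r["xy"],w(b,r["xy"],z)) for r in bot.pinpoint(n,b)][:1])
E
```

```text
t: 20.25
eef_pos: [0.5577, -0.2458, 0.2062]
tool_rot: [0.0, 0.996, 0.088, -0.0]
ft_force: [-0.8, 1.0, -0.6]
finger_gap: 0.0138
finger_force: 30.0
pocket [([225.5, 301.3], 0.84, array([ 0.61374637, -0.23574038,  0.126     ]))] [([282.3, 165.0], array([ 0.60933322, -0.23707016,  0.126     ]))]
bead_center [([221.9, 303.3], 0.66, array([ 0.61298483, -0.24170206,  0.126     ]))] [([277.1, 165.7], array([ 0.60849652, -0.23444516,  0.126     ]))]
```

View pics/f.png

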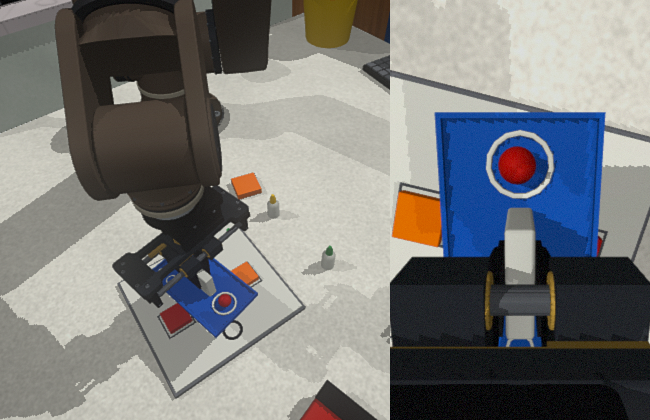

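The tray is level above the panel with the bead in its pocket. In the scene half of the picture the pocket is at (225,301) and the ring at (233,329). Allowing for height, the pocket is about 1–5 mm from the ring's centre. The bottles and tiles haven't moved.

```bash
python3 -c "
from rig import bot
print(bot.sign_off())"
```

```text
the job is handed in; nothing more can be done
None
```

The job is handed in at about 20 s of the 67 s allowed: all three tiles are centred in their squares, and the tray is held still and level with the bead over the ring, about 10 cm above the panel; sign-off returned no verdict.

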